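Pose the play-food burger and its toy spatula

ROBOT

A 6-joint arm with a two-finger parallel gripper is mounted at the origin on the work surface. World frame = base frame: x ahead of the robot, y to its left, z up, the work surface at z = 0. Lengths are in m, angles in degrees, forces in N, time in s.
With the tool pointing down it reaches from about 0.35 to 0.875 m from the base axis. Payload 4.2 kg.
Tool frame: the origin (TCP) lies between the finger pads; the fingertips stand 11 mm ahead of it and the grasp point (between the pads) lies 8 mm behind it; z points along the fingers, y is the direction in which the jaws open and shut (so a half turn about z gives the same grasp; the last joint's range is limited). The gripper opens to 87 mm and grips with 3 to 60 N. Pads are 19 mm wide; open, the fingers measure 117 mm over their backs; the gripper's body (75 mm by 190 mm) begins 51 mm behind the grasp point.
Start: joints at [-55.829, 22.042, 0.453, 0, -68.411, -14.817], TCP at [0.207, -0.59, 0.234] pointing down, gripper open.
Joint ranges: [-179.83, 179.83], [-69.29, 118.12], [-61.27, 80.66], [-181.25, 117.63], [-171.15, -9.14], [-177.46, 177.46]. Speed limits (degrees/s): [159.86, 159.86, 180, 180, 180, 180].

INTERFACE

Orientations are given as a 3x3 rotation matrix whose columns are the frame's x, y, z axes.
In Python, from station import sense, capture, get_calibration, finish_job, search_frame, cut_out gives the robot as it stands.
- The arm moves only by the tool arm_command, never from a script. Its argument "rows" is a list of rows, each an object with "fingers": the opening in per cent of the stroke, from 0 (shut) to 100 (fully open); "travel": the shift along the tool's x, y, z in cm, a list of three; "roll": the turn about the tool's z in degrees. A call has 1 to 10 rows; each row is the pose to reach, as a shift and turn from the pose commanded when the call began, along the tool's axes at that moment; what a row does not reach only later rows make up. A row lasts 1/10 s, in which the tool goes at most 50 mm and 8.59 degrees, less where a joint would pass 70% of its speed; a pose out of reach is approached as far as the arm can. A call with a gripper value outside its range is refused whole. The fingers move at their own pace and stop on an object; the grip force is fixed at half the most. Time passes only in rows, so rows that repeat a pose let the fingers close. It gives the time, the measured TCP pose, the force and the opening at its end, in the units of the state.
- sense(): the state, without advancing time (a new reading comes with each control period).
- capture(name): name is "scene" or "top" or "wrist"; returns (picture, depth): 420x560x3 uint8, red, green, blue; 420x560 float32, m along the optical axis (not along the pixel's ray), 0 where there is no reading.
- get_calibration(name): a dict with "fov_y" (degrees; the focal length in pixels is half the picture's height over the tangent of half this angle, whatever the lens; pixels are square), "cx", "cy" (the principal point, pixels), "origin" and "attitude" of the camera in the world; the wrist camera has in their place "mount" (4x4, takes a point from camera to tool coordinates, whose origin is the TCP and whose axes are the flange's). Camera axes: x right, y down, z forward; pixel columns grow to the right and rows downward; lengths in m; the calibration is good to about 2 mm. A picture is of the moment at which its call begins: read the wrist's pose just before it. get_calibration takes no time and is no camera call.
- finish_job(): hands the job in, once; it reports no verdict.
Trained networks look in the newest picture that a camera, given by its name, has taken for a name from the list of things; names that differ only in an ending like _2 or _b are one class to them, and where a whole thing is asked for, a point or a joint stands for the part that bears it (a point fixed in the world has none). Each returns a list of dicts, best first, with "p" (0 to 1); they miss things now and then, are a little off and sometimes report something else, mostly with a low value. They report only what shows in the picture. A call takes as long as a camera call. They do not tell look-alikes from the thing itself.
- search_frame(camera, label): "position" ([x, y, z] in m, in world coordinates, good to about 4 mm: the middle of the surface that is visible of it).
- cut_out(camera, label): "mask" (420x560 bool, what is visible of it).
The state is a dict: "time_s": time; "joints": joint angles; "joint_velocities": joint speeds; "effort": joint torques, N m; "tcp_pos": TCP position; "ee_rot": TCP orientation; "wrist_force": force on the tool from outside, world axes, zero at the start; "moment": the same for the moment, N m; "gripper_width": opening from 0.0 (shut) to 1.0 (fully open).
Only numpy, scipy, OpenCV 4.12 (cv2) and the standard library are available. Lean on these libraries where they do the work, as an engineer would, in place of code of your own. Each camera call takes 0.05 s, during which the arm holds its last target. There are 200 camera calls.

TASK

Set up the play-burger set for the shop's listing photo: put the brown patty centred on the bun base that lies on the plate, then the bun top centred on the patty. Then draw the toy spatula out of its leaning stand and turn it level, blade flat, and finish while still holding it there, motionless, its blade over the burger, at least 10 cm above the burger's top. Leave the plate, the bun base, the train, the car and the sauce bottle where they are.

Things in the scene. Friction and masses are not known exactly. Their poses are not given: they have to be found in the camera images.
- plate: White round toy plate with a thin yellow ring, loose, 156 mm across and 8 mm thick, top flat. Origin: centre of its underside, on the table; z up.
- bun_base: Tan flat disc (bottom half of the toy bun, pale top face), 58 mm across, 16 mm thick, loose, lying centred on the plate (its underside 8 mm above the table). Origin: centre of its underside; z up.
- patty: Dark brown flat disc with three black grill stripes, 58 mm across, 14 mm thick, 30 g, flat on the table to the robot's right (its place and the bun top's may be swapped). Origin: centre of its underside; z up.
- bun_top: Tan disc with rounded upper edge (6 mm) and pale seeds on top, 58 mm across, 18 mm thick, 40 g, flat on the table to the robot's right. Origin: centre of its underside; z up.
- stand: Fixed stand on the robot's left: yellow slab 150 x 84 x 10 mm, green flat sleeve leaning 35 deg from vertical, mouth up and to the stand's -x (roughly to the robot), 0.1 m above the table. Sleeve 95 mm deep, inside 54 mm (y) x 13 mm, walls 6 mm. The spatula in it (x axis 55 deg below level) is free after 100 mm of pull along its own -x. Origin: centre of the slab's underside; z up.
- spatula: Toy spatula, 200 mm long, 55 g, loose, blade down in the stand's sleeve. Origin: middle of its red handle (90 long x 22 wide in y x 16 mm thick in z), at first 145 mm above the table. x runs from handle to blade, y across the blade (level in the stand), z normal to the blade's face. Red handle x = -45 to 45 mm, wooden neck 20 x 10 mm to 85, blade 50 wide x 10 thick from 85 to 155 mm.
- spatula_blade (a point): Centre of the spatula's wooden blade, 120 mm along x from the spatula's origin (the balance point lies about 60 mm along). Either face of the blade may be up at the end.
- train: Red toy locomotive with blue cab, yellow roof and wheels, 125 x 66 x 78 mm, loose bystander. Origin: centre of its underside.
- car: Blue toy car with black wheels, 90 x 50 x 51 mm, loose bystander. Origin: centre of its underside.
- sauce: Red toy sauce bottle with yellow cap, 42 mm across, 80 mm tall, loose, upright bystander. Origin: centre of its underside.
Not all that is in view belongs to the job. Leave any turquoise look-alike of the bun_top alone. What is shaped like the spatula but grey is not meant.

How it is judged (in metres and radians):
On the way, in this order (a step that is already met when the one before it is completed fails the run):
1. the patty lies flat and centred on the bun base, let go (horizontal distance between patty and bun_base below 0.01 m and z of patty in the frame of bun_base between 0.012 and 0.02 m and angle between patty's own z axis and vertical below 0.12 rad and contact force between patty and the fingers below 0.05 N), for 0.2 s.
2. the bun top lies flat and centred on the patty, let go (horizontal distance between patty and bun_base below 0.01 m and z of patty in the frame of bun_base between 0.012 and 0.02 m and angle between each of patty, bun_top's own z axis and vertical below 0.12 rad and horizontal distance between bun_top and patty below 0.01 m and z of bun_top in the frame of patty between 0.01 and 0.018 m and contact force between bun_top and the fingers below 0.05 N), for 0.2 s.
3. the spatula is drawn clear of its stand and held up (height (world z) of spatula_blade above 0.11 m and contact force between spatula and stand below 0.05 N and contact force between spatula and the fingers above 0.5 N), for 0.2 s.
At the end, for the whole second after the job is handed in: Patty on base and top on patty, flat, centred to 10 mm, base on the plate; spatula in the fingers, clear of stand and burger, still, level to 17 deg, blade flat to 20 deg, blade centre within 50 mm of the burger's centre seen from above and 136 mm or more over the table (all of step 2 and horizontal distance between bun_base and plate below 0.025 m and z of bun_base in the frame of plate between 0.004 and 0.012 m and angle between bun_base's own z axis and vertical below 0.12 rad and contact force between patty and the fingers below 0.05 N and contact force between spatula and the fingers above 0.5 N and contact force between spatula and stand below 0.05 N and contact force between spatula and bun_top below 0.05 N and height (world z) of spatula_blade above 0.136 m and height (world z) of spatula above 0.11 m and angle between spatula's own x axis and vertical between 1.2708 and 1.8708 rad and (angle between spatula's own z axis and vertical below 0.35 rad or angle between spatula's own z axis and vertical above 2.79159 rad) and horizontal distance between spatula_blade and bun_top below 0.05 m and linear speed of spatula below 0.03 m/s and angular speed of spatula below 0.2 rad/s and linear speed of bun_top below 0.02 m/s); the arm keeps its last pose, push and grip.
It fails at once if the plate shifted or knocked (distance of plate from where it was at the start of the episode above 0.03 m or angle between plate's own z axis and vertical above 0.5 rad).
It fails at once if the bun base shifted or knocked (distance of bun_base from where it was at the start of the episode above 0.03 m or angle between bun_base's own z axis and vertical above 0.5 rad).
It fails at once if the train shifted or knocked (distance of train from where it was at the start of the episode above 0.03 m or angle between train's own z axis and vertical above 0.5 rad).
It fails at once if the car shifted or knocked (distance of car from where it was at the start of the episode above 0.03 m or angle between car's own z axis and vertical above 0.5 rad).
It fails at once if the sauce bottle shifted or knocked (distance of sauce from where it was at the start of the episode above 0.03 m or angle between sauce's own z axis and vertical above 0.5 rad).
It also fails if it takes over 66 s, if anything falls off the work surface, if the arm or the gripper's body presses on something with over 40 N, if the wrist force passes 120 N, or if a joint passes its speed limit or range.

## Working session

There is one attempt and no reset: what is moved stays moved. The work goes in short steps, Python scripts to look and compute and a tool call to move; the robot and the scene stay as the last step left them, time stands still between calls to the robot, and variables do not carry over. Pictures are saved under pics/ and viewed, about 8 in all and at most 12, crops included, and the job is handed in when it is done.

Besides the shell and the picture viewer there is one more tool, called as name([rows], argument=value, ...), one row to a line, values as JSON. arm_command: Moves the arm, as the interface text tells. Its arguments: {"type":"object","properties":{"rows":{"type":"array","items":{"type":"object","properties":{"fingers":{"type":"number"},"travel":{"type":"array","items":{"type":"number"}},"roll":{"type":"number"}}}}},"required":["rows"]}

```bash
ls; mkdir -p pics
cat > h.py <<'E'
import numpy as np, cv2, json
from station import *
def cam(name, st=None):
    c=get_calibration(name)
    f=210/np.tan(np.radians(c['fov_y'])/2)
    if 'mount' in c:
        M=np.array(c['mount']); T=np.eye(4); T[:3,:3]=st['ee_rot']; T[:3,3]=st['tcp_pos']; T=T@M
        return f,c['cx'],c['cy'],T[:3,:3],T[:3,3]
    return f,c['cx'],c['cy'],np.array(c['attitude']),np.array(c['origin'])
def cloud(name):
    st=sense(); im,d=capture(name); f,cx,cy,R,o=cam(name,st)
    v,u=np.mgrid[:420,:560]
    P=np.stack([(u-cx)/f*d,(v-cy)/f*d,d],-1)@R.T+o
    P[d==0]=np.nan
    return im,P
def save(n,im,s=1): cv2.imwrite('pics/'+n,cv2.resize(im[...,::-1],None,fx=s,fy=s,interpolation=cv2.INTER_CUBIC))
E
python3 - <<'E'
from h import *
s=sense(); print(s['tcp_pos'],np.round(s['ee_rot'],3).tolist(),s['gripper_width'],s['time_s'])
ims=[]
for n in ['scene','top']:
    c=get_calibration(n); print(n,c['fov_y'],c['cx'],c['cy'],c['origin'],np.round(c['attitude'],3).tolist(), {k for k in c})
    im,P=cloud(n); save(n+'0.png',im); np.save(n+'P.npy',P); np.save(n+'I.npy',im)
    for l in ['plate','bun_base','patty','bun_top','spatula','stand','train','car','sauce']:
        print(n,l,[(np.round(r['position'],3).tolist(),round(r['p'],2)) for r in search_frame(n,l)][:4])
print(get_calibration('wrist'))
E
```

```text
pics
[ 0.20697521 -0.58912408  0.23246814] [[-0.944, -0.331, -0.001], [-0.331, 0.944, 0.002], [0.0, 0.002, -1.0]] 1.0010635796334004 0.0
scene 57.58907353881125 282.0523313965101 206.6869808606656 [ 0.785323   -0.45617028  0.95146983] [[0.807, 0.512, -0.295], [0.591, -0.686, 0.426], [0.015, -0.518, -0.855]] {'cx', 'cy', 'attitude', 'origin', 'fov_y'}
scene plate [([0.622, 0.004, 0.009], 0.71)]
scene bun_base [([0.618, 0.002, 0.023], 0.75)]
scene patty [([0.6, -0.254, 0.014], 0.82)]
scene bun_top [([0.392, -0.362, 0.021], 0.92), ([0.401, -0.258, 0.02], 0.91)]
scene spatula [([0.344, 0.25, 0.014], 0.8), ([0.505, 0.268, 0.149], 0.67), ([0.539, 0.278, 0.014], 0.2)]
scene stand [([0.543, 0.278, 0.012], 0.79)]
scene train [([0.721, 0.251, 0.06], 0.91)]
scene car [([0.74, -0.283, 0.026], 0.81)]
scene sauce [([0.507, -0.431, 0.051], 0.83)]
top 48.72048009174261 279.8523793635846 209.18339313961786 [ 0.34557151 -0.05342587  1.13182328] [[-0.028, -0.989, 0.147], [-1.0, 0.027, -0.01], [0.006, -0.147, -0.989]] {'cx', 'cy', 'attitude', 'origin', 'fov_y'}
top plate [([0.613, 0.009, 0.005], 0.95)]

[... 316 characters left out ...]
156], 0.79)]
top stand [([0.524, 0.278, 0.007], 0.74)]
top train [([0.712, 0.256, 0.064], 0.8), ([0.494, 0.269, 0.156], 0.65), ([0.524, 0.276, 0.008], 0.45), ([0.394, -0.264, 0.018], 0.2)]
top car [([0.73, -0.277, 0.03], 0.61)]
top sauce [([0.488, -0.42, 0.055], 0.75)]
{'fov_y': 64.84487240734423, 'cx': 282.9089816423547, 'cy': 205.16041726351506, 'mount': array([[ 7.66262000e-04, -9.53086649e-01, -3.02696634e-01,
         8.48690189e-02],
       [ 9.99999651e-01,  8.30847635e-04, -8.45997341e-05,
        -7.40168272e-04],
       [ 3.32125660e-04, -3.02696464e-01,  9.53086953e-01,
        -1.51174992e-01],
       [ 0.00000000e+00,  0.00000000e+00,  0.00000000e+00,
         1.00000000e+00]])}
```

View pics/scene0.png

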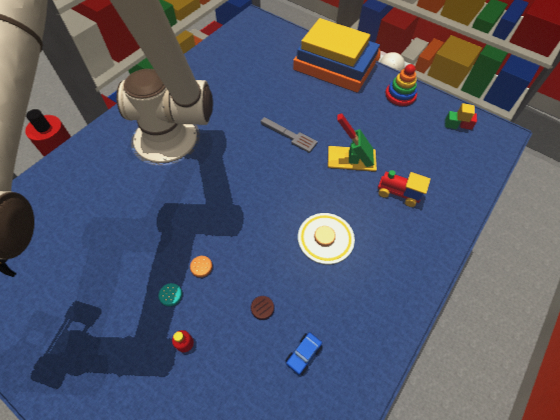

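View pics/top0.png

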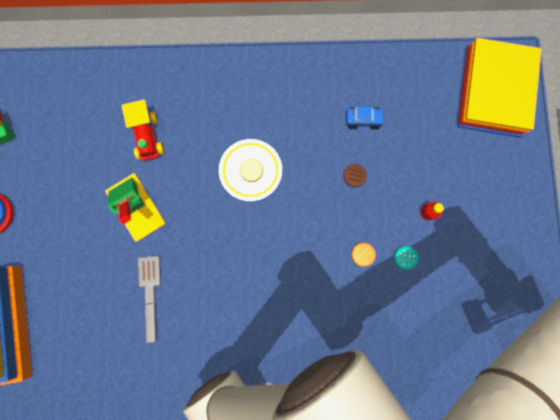

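Candidates, in the scene view: the tan disc at (201,266) fits bun_top, and the turquoise one at (170,295) is the look-alike. The red-handled spatula in the stand, handle at about (347,125), is the one meant; the grey one at (290,133) isn't. The patty is the brown striped disc at (262,307). I'll move above the patty and check from near.

arm_command([
  {"fingers": 100,"travel": [-47.5,18.7,0],"roll": 0},
  {"fingers": 100,"travel": [-47.5,18.7,0],"roll": 0},
  {"fingers": 100,"travel": [-47.5,18.7,0],"roll": 0},
  {"fingers": 100,"travel": [-47.5,18.7,0],"roll": 0},
  {"fingers": 100,"travel": [-47.5,18.7,0],"roll": 0},
  {"fingers": 100,"travel": [-47.5,18.7,0],"roll": 0},
  {"fingers": 100,"travel": [-47.5,18.7,0],"roll": 0},
  {"fingers": 100,"travel": [-47.5,18.7,0],"roll": 0},
  {"fingers": 100,"travel": [-47.5,18.7,0],"roll": 0},
  {"fingers": 100,"travel": [-47.5,18.7,0],"roll": 0},
])

```text
time_s: 2.0
tcp_pos: [0.5868, -0.2611, 0.2338]
ee_rot: [[-0.943, -0.332, 0.0], [-0.332, 0.943, -0.0], [-0.0, -0.0, -1.0]]
wrist_force: [0.7, -0.7, 0.0]
gripper_width: 0.997
```

arm_command([
  {"fingers": 100,"travel": [0,0,0],"roll": 0},
  {"fingers": 100,"travel": [0,0,0],"roll": 0},
])

```text
time_s: 2.2
tcp_pos: [0.5861, -0.2615, 0.233]
ee_rot: [[-0.943, -0.334, -0.001], [-0.334, 0.943, 0.0], [0.001, 0.0, -1.0]]
wrist_force: [-0.6, -0.2, -0.1]
gripper_width: 1.002
```

```bash
cat >> h.py <<'E'
def disc(camname,label,near=None):
    "centre (xy) and diameter of the top face of a disc"
    s=sense(); im,P=cloud(camname)
    for r in cut_out(camname,label)[:3]:
        m=r['mask']; Q=P[m]; Q=Q[np.isfinite(Q[:,0])]
        zt=np.percentile(Q[:,2],80); T=Q[abs(Q[:,2]-zt)<.003]
        (x,y),rad=cv2.minEnclosingCircle(T[:,:2].astype(np.float32))
        v,u=np.nonzero(m)
        print(label,'p',round(r['p'],2),'px',int(u.mean()),int(v.mean()),'med',np.round(np.median(T[:,:2],0),4),'circ',round(x,4),round(y,4),'dia',round(2*rad*1000),'ztop',round(zt,4),'rgb',im[m].mean(0).astype(int))
    return im,P
def delta(x,y,z=None):
    s=sense(); d=np.array([x,y,s['tcp_pos'][2] if z is None else z])-s['tcp_pos']
    print('tool delta cm',np.round(np.array(s['ee_rot']).T@d*100,2))
E
python3 - <<'E'
from h import *
im,P=disc('wrist','patty'); save('w1.png',im)
E
```

```text
patty p 0.9 px 287 183 med [ 0.5913 -0.255 ] circ 0.5925 -0.2548 dia 58 ztop 0.0147 rgb [107  69  54]
```

View pics/w1.png

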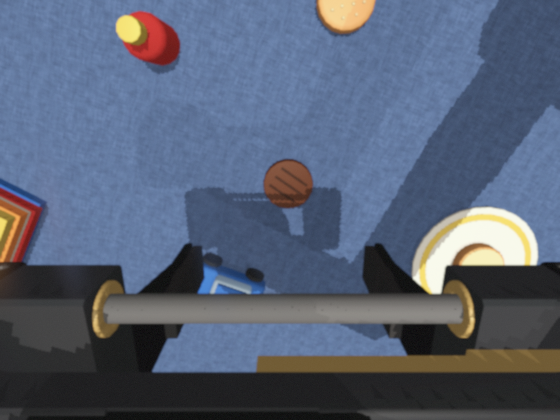

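The wrist view shows the patty at (287,183), sauce top left, the tan bun top at (345,10) and the plate on the right. The fitted circle is 58 mm across with its top at 14.7 mm, which matches the given size. Descending.

arm_command([
  {"fingers": 100,"travel": [-0.8,0.4,5],"roll": 0},
  {"fingers": 100,"travel": [-0.8,0.4,10],"roll": 0},
  {"fingers": 100,"travel": [-0.8,0.4,15],"roll": 0},
  {"fingers": 100,"travel": [-0.8,0.4,17],"roll": 0},
  {"fingers": 100,"travel": [-0.8,0.4,17],"roll": 0},
  {"fingers": 100,"travel": [-0.8,0.4,17],"roll": 0},
])

```text
time_s: 2.9
tcp_pos: [0.5917, -0.2576, 0.0647]
ee_rot: [[-0.944, -0.33, 0.001], [-0.33, 0.944, -0.001], [-0.001, -0.001, -1.0]]
wrist_force: [-0.4, -0.2, -0.2]
gripper_width: 0.999
```

Run:
```python
from h import *
disc('wrist','patty'); delta(.5925,-.2548,.015)
```

```text
patty p 0.8 px 288 233 med [ 0.5905 -0.255 ] circ 0.5919 -0.2542 dia 58 ztop 0.0146 rgb [89 56 44]
tool delta cm [-0.02  0.26  5.12]
```

arm_command([
  {"fingers": 100,"travel": [0,0.25,3],"roll": 0},
  {"fingers": 100,"travel": [0,0.25,4.9],"roll": 0},
  {"fingers": 100,"travel": [0,0.25,4.9],"roll": 0},
  {"fingers": 50,"travel": [0,0.25,4.9],"roll": 0},
  {"fingers": 50,"travel": [0,0.25,4.9],"roll": 0},
  {"fingers": 50,"travel": [0,0.25,4.9],"roll": 0},
  {"fingers": 50,"travel": [0,0.25,4.9],"roll": 0},
  {"fingers": 50,"travel": [0,0.25,4.9],"roll": 0},
  {"fingers": 50,"travel": [0,0.25,4.9],"roll": 0},
  {"fingers": 50,"travel": [0,0.25,4.9],"roll": 0},
])

```text
time_s: 4.0
tcp_pos: [0.5912, -0.2539, 0.0153]
ee_rot: [[-0.943, -0.332, 0.001], [-0.332, 0.943, -0.0], [-0.001, -0.001, -1.0]]
wrist_force: [-2.0, 0.9, 4.6]
gripper_width: 0.652
```

arm_command([
  {"fingers": 50,"travel": [0,0,-3],"roll": 0},
  {"fingers": 50,"travel": [0,0,-7],"roll": 0},
  {"fingers": 50,"travel": [0,0,-7],"roll": 0},
  {"fingers": 50,"travel": [0,0,-7],"roll": 0},
])

```text
time_s: 4.4
tcp_pos: [0.5911, -0.2538, 0.0854]
ee_rot: [[-0.944, -0.331, 0.002], [-0.331, 0.944, 0.0], [-0.002, -0.001, -1.0]]
wrist_force: [0.7, 0.6, -1.3]
gripper_width: 0.654
```

arm_command([
  {"fingers": 50,"travel": [-2,4,-5],"roll": 0},
  {"fingers": 50,"travel": [-10.5,23.7,-11.5],"roll": 0},
  {"fingers": 50,"travel": [-10.5,23.7,-11.5],"roll": 0},
  {"fingers": 50,"travel": [-10.5,23.7,-11.5],"roll": 0},
  {"fingers": 50,"travel": [-10.5,23.7,-11.5],"roll": 0},
  {"fingers": 50,"travel": [-10.5,23.7,-11.5],"roll": 0},
  {"fingers": 50,"travel": [-10.5,23.7,-11.5],"roll": 0},
  {"fingers": 50,"travel": [-10.5,23.7,-11.5],"roll": 0},
  {"fingers": 50,"travel": [-10.5,23.7,-11.5],"roll": 0},
])

```text
time_s: 5.3
tcp_pos: [0.6104, 0.0038, 0.1978]
ee_rot: [[-0.944, -0.331, -0.003], [-0.331, 0.944, -0.001], [0.003, 0.001, -1.0]]
wrist_force: [-0.7, 0.0, -0.7]
gripper_width: 0.655
```

Run:
```python
from h import *
print(sense()['tcp_pos'],sense()['gripper_width'])
im,P=disc('wrist','bun_base'); disc('wrist','plate'); disc('wrist','patty'); save('w2.png',im)
```

```text
[0.61038384 0.00376013 0.19781381] 0.6553576648074941
bun_base p 0.6 px 281 185 med [0.6088 0.0011] circ 0.6099 0.0016 dia 57 ztop 0.025 rgb [217 200 155]
plate p 0.74 px 283 170 med [ 0.5926 -0.0102] circ 0.6143 0.0043 dia 156 ztop 0.0092 rgb [222 217 190]
patty p 0.93 px 282 257 med [ 6.051e-01 -4.000e-04] circ 0.6114 0.0025 dia 58 ztop 0.1979 rgb [73 45 34]
```

View pics/w2.png

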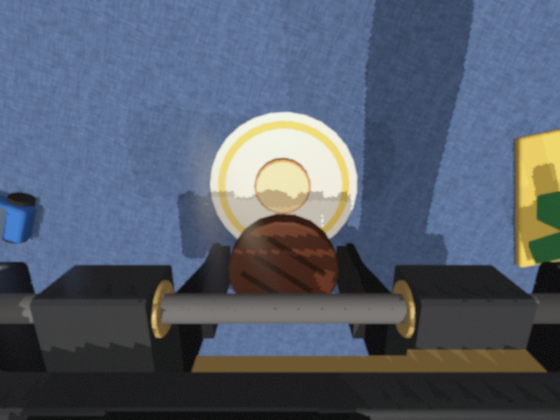

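The held patty shows at (283,260) and the base at (282,185) on the plate. They're about 1.7 mm apart, so I'll lower with a small correction.

arm_command([
  {"fingers": 50,"travel": [0.15,0,5],"roll": 0},
  {"fingers": 50,"travel": [0.15,0,10],"roll": 0},
  {"fingers": 50,"travel": [0.15,0,13.5],"roll": 0},
  {"fingers": 50,"travel": [0.15,0,15],"roll": 0},
  {"fingers": 50,"travel": [0.15,0,15.4],"roll": 0},
  {"fingers": 50,"travel": [0.15,0,15.7],"roll": 0},
  {"fingers": 50,"travel": [0.15,0,15.8],"roll": 0},
  {"fingers": 50,"travel": [0.15,0,15.8],"roll": 0},
])

```text
time_s: 6.4
tcp_pos: [0.6107, 0.0041, 0.0428]
ee_rot: [[-0.943, -0.331, 0.002], [-0.331, 0.943, 0.001], [-0.002, -0.0, -1.0]]
wrist_force: [-0.6, -0.6, 0.6]
gripper_width: 0.653
```

arm_command([
  {"fingers": 50,"travel": [0.1,0,0.1],"roll": 0},
  {"fingers": 50,"travel": [0.1,0,0.2],"roll": 0},
  {"fingers": 50,"travel": [0.1,0,0.2],"roll": 0},
])

```text
time_s: 6.7
tcp_pos: [0.609, 0.0037, 0.0399]
ee_rot: [[-0.943, -0.331, 0.0], [-0.331, 0.943, 0.0], [-0.0, 0.0, -1.0]]
wrist_force: [-0.4, -0.3, -0.9]
gripper_width: 0.658
```

arm_command([
  {"fingers": 70,"travel": [0,0,0],"roll": 0},
  {"fingers": 85,"travel": [0,0,0],"roll": 0},
  {"fingers": 100,"travel": [0,0,0],"roll": 0},
  {"fingers": 100,"travel": [0,0,0],"roll": 0},
  {"fingers": 100,"travel": [0,0,-2],"roll": 0},
  {"fingers": 100,"travel": [0,0,-6],"roll": 0},
  {"fingers": 100,"travel": [0,0,-11],"roll": 0},
  {"fingers": 100,"travel": [0,0,-16],"roll": 0},
  {"fingers": 100,"travel": [0,0,-16],"roll": 0},
  {"fingers": 100,"travel": [0,0,-16],"roll": 0},
])

```text
time_s: 7.7
tcp_pos: [0.6094, 0.0039, 0.2012]
ee_rot: [[-0.944, -0.331, 0.003], [-0.331, 0.944, 0.001], [-0.004, 0.0, -1.0]]
wrist_force: [-0.1, 0.9, -1.3]
gripper_width: 0.998
```

Run:
```python
from h import *
im,P=disc('wrist','patty'); disc('wrist','bun_base'); disc('wrist','plate'); save('w3.png',im[100:300,180:400],3); delta(.395,-.262,.2)
```

```text
patty p 0.7 px 282 188 med [0.6089 0.0025] circ 0.61 0.0028 dia 58 ztop 0.0387 rgb [106  70  53]
plate p 0.98 px 282 184 med [0.6055 0.0015] circ 0.6143 0.0042 dia 156 ztop 0.0092 rgb [215 209 181]
tool delta cm [ 28.93 -17.99  -0.12]
```

View pics/w3.png

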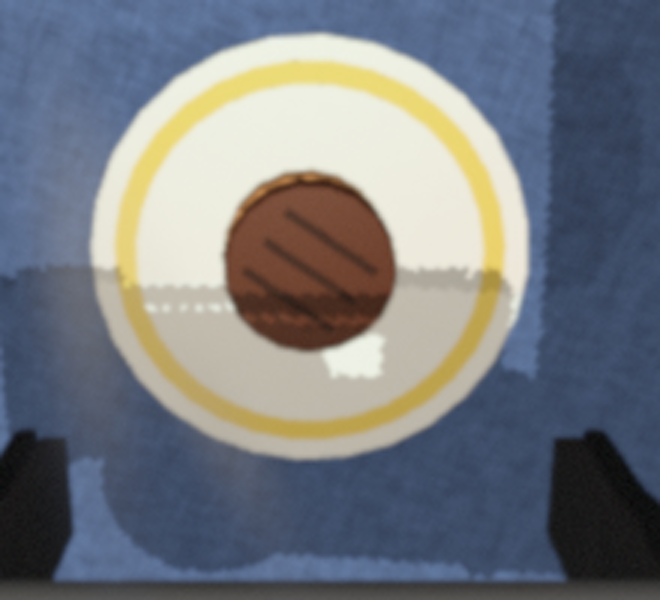

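The patty sits centred on the base: offset about 1.2 mm, top at 38.7 mm. Next, the tan bun top, with the jaws turned away from the turquoise one.

arm_command([
  {"fingers": 100,"travel": [28.9,-18,0],"roll": -40},
  {"fingers": 100,"travel": [28.9,-18,0],"roll": -40},
  {"fingers": 100,"travel": [28.9,-18,0],"roll": -40},
  {"fingers": 100,"travel": [28.9,-18,0],"roll": -40},
  {"fingers": 100,"travel": [28.9,-18,0],"roll": -40},
  {"fingers": 100,"travel": [28.9,-18,0],"roll": -40},
  {"fingers": 100,"travel": [28.9,-18,0],"roll": -40},
  {"fingers": 100,"travel": [28.9,-18,0],"roll": -40},
  {"fingers": 100,"travel": [28.9,-18,0],"roll": -40},
  {"fingers": 100,"travel": [28.9,-18,0],"roll": -40},
])

```text
time_s: 9.0
tcp_pos: [0.3964, -0.2616, 0.1993]
ee_rot: [[-0.509, -0.861, -0.0], [-0.861, 0.509, 0.0], [0.0, 0.0, -1.0]]
wrist_force: [0.6, 1.2, -0.4]
gripper_width: 1.002
```

Run:
```python
from h import *
print(sense()['tcp_pos'])
im,P=disc('wrist','bun_top'); save('w4.png',im[60:360,80:480],2); delta(.395,-.262,.06)
```

```text
[ 0.39636171 -0.26161522  0.19926211]
bun_top p 0.96 px 236 88 med [ 0.3858 -0.3664] circ 0.3861 -0.366 dia 56 ztop 0.0187 rgb [107 202 191]
bun_top p 0.67 px 281 182 med [ 0.3964 -0.2647] circ 0.3967 -0.264 dia 56 ztop 0.0186 rgb [197 150  99]
tool delta cm [ 0.15  0.1  13.93]
```

View pics/w4.png

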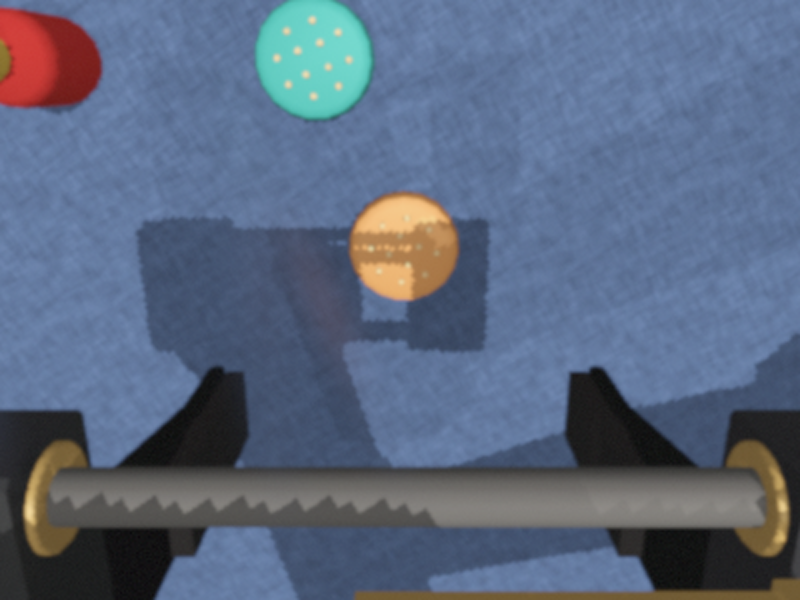

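The tan disc with seeds is at (281,182) in the full frame and the turquoise one at (236,88). I'll grasp the tan one.

arm_command([
  {"fingers": 100,"travel": [0.2,-0.15,5],"roll": 0},
  {"fingers": 100,"travel": [0.2,-0.15,10],"roll": 0},
  {"fingers": 100,"travel": [0.2,-0.15,14],"roll": 0},
  {"fingers": 100,"travel": [0.2,-0.15,17],"roll": 0},
  {"fingers": 100,"travel": [0.2,-0.15,18.3],"roll": 0},
  {"fingers": 100,"travel": [0.2,-0.15,18.4],"roll": 0},
  {"fingers": 100,"travel": [0.2,-0.15,18.4],"roll": 0},
  {"fingers": 100,"travel": [0.2,-0.15,18.4],"roll": 0},
])

```text
time_s: 9.9
tcp_pos: [0.3974, -0.2643, 0.0165]
ee_rot: [[-0.509, -0.861, 0.002], [-0.861, 0.509, -0.001], [-0.001, -0.002, -1.0]]
wrist_force: [-0.6, 0.4, 0.4]
gripper_width: 0.999
```

arm_command([
  {"fingers": 50,"travel": [0,0,0],"roll": 0},
  {"fingers": 50,"travel": [0,0,0],"roll": 0},
  {"fingers": 50,"travel": [0,0,0],"roll": 0},
  {"fingers": 50,"travel": [0,0,0],"roll": 0},
  {"fingers": 50,"travel": [0,0,0],"roll": 0},
  {"fingers": 50,"travel": [0,0,0],"roll": 0},
  {"fingers": 50,"travel": [0,0,0],"roll": 0},
])

```text
time_s: 10.6
tcp_pos: [0.3963, -0.2644, 0.0157]
ee_rot: [[-0.51, -0.86, 0.0], [-0.86, 0.51, -0.0], [0.0, -0.0, -1.0]]
wrist_force: [-0.7, -0.5, 3.3]
gripper_width: 0.656
```

arm_command([
  {"fingers": 50,"travel": [0,0,-5],"roll": 0},
  {"fingers": 50,"travel": [0,0,-10],"roll": 0},
  {"fingers": 50,"travel": [-4,0,-14],"roll": 8},
  {"fingers": 50,"travel": [-33.8,-4.8,-18.4],"roll": 40},
  {"fingers": 50,"travel": [-33.8,-4.8,-18.4],"roll": 40},
  {"fingers": 50,"travel": [-33.8,-4.8,-18.4],"roll": 40},
  {"fingers": 50,"travel": [-33.8,-4.8,-18.4],"roll": 40},
  {"fingers": 50,"travel": [-33.8,-4.8,-18.4],"roll": 40},
  {"fingers": 50,"travel": [-33.8,-4.8,-18.4],"roll": 40},
  {"fingers": 50,"travel": [-33.8,-4.8,-18.4],"roll": 40},
])

```text
time_s: 11.6
tcp_pos: [0.6124, 0.0054, 0.1995]
ee_rot: [[-0.942, -0.334, 0.002], [-0.334, 0.942, 0.0], [-0.002, -0.0, -1.0]]
wrist_force: [-0.7, -0.6, -0.5]
gripper_width: 0.657
```

arm_command([
  {"fingers": 50,"travel": [0,0,0],"roll": 0},
  {"fingers": 50,"travel": [0,0,0],"roll": 0},
  {"fingers": 50,"travel": [0,0,0],"roll": 0},
])

```text
time_s: 11.9
tcp_pos: [0.6087, 0.001, 0.199]
ee_rot: [[-0.944, -0.33, -0.002], [-0.33, 0.944, -0.0], [0.002, 0.0, -1.0]]
wrist_force: [-0.5, 0.1, -0.2]
gripper_width: 0.661
```

Run:
```python
from h import *
print(sense()['tcp_pos'],sense()['ee_rot'],sense()['gripper_width'])
disc('wrist','patty'); im,P=disc('wrist','bun_top'); save('w5.png',im)
```

```text
[0.60871539 0.00103926 0.19899244] [[-9.43814672e-01 -3.30471003e-01 -1.66756189e-03]
 [-3.30471130e-01  9.43816078e-01 -2.06500129e-04]
 [ 1.64211402e-03  3.56183210e-04 -9.99998588e-01]] 0.6613637280356465
patty p 0.77 px 285 190 med [0.6083 0.002 ] circ 0.6101 0.0029 dia 58 ztop 0.0387 rgb [98 63 48]
bun_top p 0.87 px 282 259 med [ 0.6027 -0.003 ] circ 0.6095 -0.0002 dia 56 ztop 0.202 rgb [172 125  78]
```

arm_command([
  {"fingers": 50,"travel": [-0.17,0.2,5],"roll": 0},
  {"fingers": 50,"travel": [-0.17,0.2,10],"roll": 0},
  {"fingers": 50,"travel": [-0.17,0.2,12.5],"roll": 0},
  {"fingers": 50,"travel": [-0.17,0.2,13.6],"roll": 0},
  {"fingers": 50,"travel": [-0.17,0.2,14.1],"roll": 0},
  {"fingers": 50,"travel": [-0.17,0.2,14.3],"roll": 0},
  {"fingers": 50,"travel": [-0.17,0.2,14.3],"roll": 0},
])

```text
time_s: 12.8
tcp_pos: [0.6118, 0.0045, 0.0581]
ee_rot: [[-0.943, -0.332, 0.003], [-0.332, 0.943, 0.001], [-0.003, -0.0, -1.0]]
wrist_force: [-0.1, 1.4, -0.8]
gripper_width: 0.661
```

arm_command([
  {"fingers": 50,"travel": [0,0,0],"roll": 0},
  {"fingers": 50,"travel": [0,0,0],"roll": 0},
])

```text
time_s: 13.0
tcp_pos: [0.6114, 0.0046, 0.0578]
ee_rot: [[-0.943, -0.331, 0.002], [-0.331, 0.943, 0.001], [-0.002, -0.0, -1.0]]
wrist_force: [0.5, 0.9, -0.4]
gripper_width: 0.657
```

arm_command([
  {"fingers": 50,"travel": [0.1,-0.05,0.15],"roll": 0},
  {"fingers": 50,"travel": [0.1,-0.05,0.25],"roll": 0},
  {"fingers": 50,"travel": [0.1,-0.05,0.25],"roll": 0},
])

```text
time_s: 13.3
tcp_pos: [0.6098, 0.0035, 0.0539]
ee_rot: [[-0.943, -0.331, -0.0], [-0.331, 0.943, -0.0], [0.0, 0.0, -1.0]]
wrist_force: [-0.5, 0.3, 0.2]
gripper_width: 0.657
```

arm_command([
  {"fingers": 70,"travel": [0,0,0],"roll": 0},
  {"fingers": 85,"travel": [0,0,0],"roll": 0},
  {"fingers": 100,"travel": [0,0,0],"roll": 0},
  {"fingers": 100,"travel": [0,0,0],"roll": 0},
  {"fingers": 100,"travel": [0,0,-2],"roll": 0},
  {"fingers": 100,"travel": [0,0,-6],"roll": 0},
  {"fingers": 100,"travel": [0,0,-11],"roll": 0},
  {"fingers": 100,"travel": [0,0,-16],"roll": 0},
  {"fingers": 100,"travel": [0,0,-21],"roll": 0},
  {"fingers": 100,"travel": [0,0,-21],"roll": 0},
])

```text
time_s: 14.3
tcp_pos: [0.6137, 0.0036, 0.2734]
ee_rot: [[-0.943, -0.332, 0.017], [-0.332, 0.943, 0.001], [-0.017, -0.004, -1.0]]
wrist_force: [-0.0, 0.3, 0.2]
gripper_width: 0.997
```

Run:
```python
from h import *
print(sense()['tcp_pos'])
im,P=disc('wrist','bun_top'); disc('wrist','patty'); save('w6.png',im)
# spatula in stand, fixed cameras: red handle points
for n in ['scene','top']:
    im,P=cloud(n)
    for r in cut_out(n,'spatula')[:3]:
        Q=P[r['mask']]; C=im[r['mask']].astype(int); k=np.isfinite(Q[:,0])&(C[:,0]>120)&(C[:,1]<70)&(C[:,2]<80)&(Q[:,2]>.08)
        if k.sum()<20: continue
        Q=Q[k]; c=np.median(Q,0); _,s,V=np.linalg.svd(Q-Q.mean(0),full_matrices=0)
        print(n,k.sum(),'c',Q.mean(0).round(4),'dir',V[0].round(3),'sv',s.round(3)); print(Q[np.argmax(Q[:,2])].round(3),Q[np.argmin(Q[:,2])].round(3))
    # slab
    hsv=cv2.cvtColor(im,cv2.COLOR_RGB2HSV)
    m=(hsv[...,0]>18)&(hsv[...,0]<35)&(hsv[...,1]>150)&(hsv[...,2]>120)&(P[...,2]>.004)&(P[...,2]<.02)&(np.hypot(P[...,0]-.53,P[...,1]-.278)<.12)
    (c,wh,a)=cv2.minAreaRect(P[m][:,:2].astype(np.float32)); print(n,'slab',m.sum(),c,wh,a)
```

```text
[0.61368875 0.00362208 0.27341088]
bun_top p 0.69 px 553 199 med [0.5335 0.2792] circ 0.5326 0.2809 dia 16 ztop 0.0894 rgb [108  98  67]
bun_top p 0.66 px 284 171 med [0.6104 0.0024] circ 0.6111 0.0027 dia 56 ztop 0.0566 rgb [218 170 113]
bun_top p 0.65 px 287 146 med [ 0.584  -0.0015] circ 0.5882 -0.001 dia 36 ztop 0.0389 rgb [121  84  57]
patty p 0.46 px 33 193 med [ 0.7368 -0.2761] circ 0.7378 -0.2774 dia 50 ztop 0.0506 rgb [ 70 104 154]
scene slab 99 (0.5698593854904175, 0.3101206123828888) (0.05296137183904648, 0.07958277314901352) 29.984310150146484
top slab 0 (0.0, 0.0) (0.0, 0.0) 0.0
```

arm_command([
  {"fingers": 100,"travel": [2.7,28.5,-6],"roll": 0},
  {"fingers": 100,"travel": [2.7,28.5,-6],"roll": 0},
  {"fingers": 100,"travel": [2.7,28.5,-6],"roll": 0},
  {"fingers": 100,"travel": [2.7,28.5,-6],"roll": 0},
  {"fingers": 100,"travel": [2.7,28.5,-6],"roll": 0},
  {"fingers": 100,"travel": [2.7,28.5,-6],"roll": 0},
  {"fingers": 100,"travel": [2.7,28.5,-6],"roll": 0},
  {"fingers": 100,"travel": [2.7,28.5,-6],"roll": 0},
  {"fingers": 100,"travel": [2.7,28.5,-6],"roll": 0},
])

```text
time_s: 15.6
tcp_pos: [0.4901, 0.2629, 0.3232]
ee_rot: [[-0.944, -0.331, -0.001], [-0.331, 0.944, -0.001], [0.002, -0.001, -1.0]]
wrist_force: [-0.4, 0.3, 0.6]
gripper_width: 1.002
```

Run:
```python
from h import *
s=sense();print(s['tcp_pos'],np.round(s['ee_rot'],3).tolist())
im,P=cloud('wrist'); save('w7.png',im); np.save('w7P.npy',P); np.save('w7I.npy',im)
hsv=cv2.cvtColor(im,cv2.COLOR_RGB2HSV); h,S,v=[hsv[...,i].astype(int) for i in range(3)]
near=np.hypot(P[...,0]-.52,P[...,1]-.278)<.15
def rep(n,m):
    Q=P[m]; _,s,V=np.linalg.svd(Q-Q.mean(0),full_matrices=0)
    r=cv2.minAreaRect(Q[:,:2].astype(np.float32))
    print(n,m.sum(),Q.mean(0).round(4),'V',V.round(3).tolist(),'s',(s/np.sqrt(m.sum())).round(4),'rect',np.round(r[0],4),np.round(r[1],4),round(r[2],1),'zr',Q[:,2].min().round(3),Q[:,2].max().round(3))
rep('red',near&((h<8)|(h>172))&(S>150)&(v>60)&(P[...,2]>.07))
rep('green',near&(h>45)&(h<85)&(S>100)&(P[...,2]>.02))
rep('slab',near&(h>18)&(h<35)&(S>130)&(P[...,2]>.004)&(P[...,2]<.02))
```

```text
[0.49005309 0.26288545 0.32321122] [[-0.944, -0.331, -0.001], [-0.331, 0.944, -0.001], [0.002, -0.001, -1.0]]
red 855 [0.4873 0.2644 0.1673] V [[0.457, 0.174, -0.872], [0.378, 0.85, 0.367], [0.805, -0.498, 0.323]] s [0.0309 0.0105 0.0053] rect [0.4794 0.2892] [0.0599 0.0732] 33.7 zr 0.117 0.388
green 1719 [0.5459 0.2936 0.0821] V [[0.631, -0.073, -0.773], [0.664, -0.464, 0.586], [0.401, 0.883, 0.245]] s [0.0476 0.0331 0.0174] rect [0.5476 0.2917] [0.2359 0.1054] 3.4 zr 0.02 0.426
slab 1586 [0.5058 0.2786 0.01  ] V [[0.799, 0.601, 0.004], [-0.601, 0.799, -0.009], [-0.009, 0.004, 1.0]] s [0.0398 0.0313 0.0011] rect [0.559  0.2584] [0.1716 0.1659] 31.6 zr 0.006 0.02
```

View pics/w7.png

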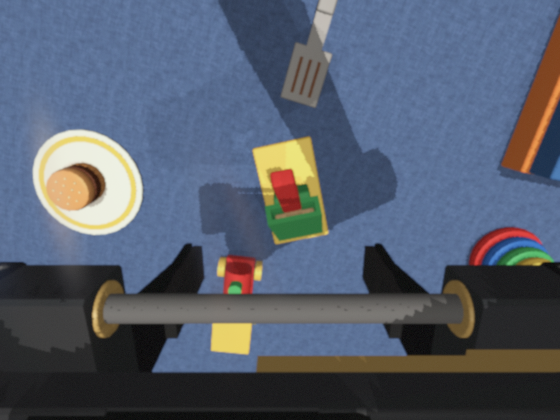

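The burger at (75,187) looks intact. The stand slab spans (253,138)–(328,242) with the red handle at (287,188), and the grey decoy is at (310,70). Next, a cleaner fit of the handle and slab.

Run:
```python
from h import *
im=np.load('w7I.npy'); P=np.load('w7P.npy')
hsv=cv2.cvtColor(im,cv2.COLOR_RGB2HSV); h,S,v=[hsv[...,i].astype(int) for i in range(3)]
w=np.zeros((420,560),bool); w[130:250,240:340]=1; z=P[...,2]
sl=w&(h>18)&(h<35)&(S>110)&(z>.004)&(z<.018)
sl=cv2.morphologyEx(sl.astype(np.uint8),cv2.MORPH_OPEN,np.ones((3,3)))>0
r=cv2.minAreaRect(P[sl][:,:2].astype(np.float32)); print('slab',r, cv2.boxPoints(r).round(3).tolist())
red=w&((h<8)|(h>172))&(S>130)&(v>60)&(z>.08)&(z<.2)
red=cv2.morphologyEx(red.astype(np.uint8),cv2.MORPH_OPEN,np.ones((3,3)))>0
red[220:]=0
Q=P[red]; print('red n',len(Q),'zr',Q[:,2].min(),Q[:,2].max())
a=np.radians(np.arange(20,45,1))
# handle edges across: per z slice, mid of extreme in lateral direction
for yaw in (24,28,31,34,38):
    t=np.radians(yaw); ly=np.array([-np.sin(t),np.cos(t)]); lx=np.array([np.cos(t),np.sin(t)])
    l=Q[:,:2]@ly; b=np.percentile(l,[2,50,98]); print(yaw,'lat width',((b[2]-b[0])*1000).round(1),'mid',((b[0]+b[2])/2).round(4))
t=np.radians(30)
# plane normals: upper face and end face
for lo in np.arange(.11,.195,.01):
    k=(Q[:,2]>lo)&(Q[:,2]<=lo+.01)
    if k.sum()>8: print(lo.round(3),k.sum(),np.median(Q[k],0).round(4),((Q[k][:,:2].min(0)+Q[k][:,:2].max(0))/2).round(4))
g=w&(h>45)&(h<85)&(S>100)&(z>.085)&(z<.13); G=P[g]; r=cv2.minAreaRect(G[:,:2].astype(np.float32)); print('green top',g.sum(),r,cv2.boxPoints(r).round(3).tolist())
s=sense(); print(s['tcp_pos'])
```

```text
slab ((0.5271293520927429, 0.28764626383781433), (0.14823032915592194, 0.08303648233413696), 31.378206253051758) [[0.44200000166893005, 0.2849999964237213], [0.48500001430511475, 0.21400000154972076], [0.6119999885559082, 0.29100000858306885], [0.5690000057220459, 0.3619999885559082]]
red n 851 zr 0.11621159484384469 0.18674542256980342
24 lat width 22.6 mid 0.0431
28 lat width 20.4 mid 0.0044
31 lat width 19.3 mid -0.0247
34 lat width 19.4 mid -0.0536
38 lat width 21.2 mid -0.0923
0.11 17 [0.5181 0.2851 0.1187] [0.5163 0.2838]
0.12 51 [0.515  0.2803 0.1246] [0.5147 0.2803]
0.13 66 [0.5086 0.2771 0.1346] [0.5036 0.2764]
0.14 73 [0.5025 0.2741 0.1449] [0.4972 0.273 ]
0.15 80 [0.4963 0.27   0.1551] [0.4959 0.2693]
0.16 90 [0.4907 0.2661 0.165 ] [0.4899 0.2654]
0.17 155 [0.4812 0.2591 0.178 ] [0.4783 0.2579]
0.18 319 [0.4754 0.2563 0.1833] [0.4761 0.2565]
green top 809 ((0.5313044190406799, 0.28943848609924316), (0.03379892557859421, 0.06540180742740631), 31.103742599487305) [[0.5, 0.3089999854564667], [0.5339999794960022, 0.2529999911785126], [0.5630000233650208, 0.27000001072883606], [0.5289999842643738, 0.32600000500679016]]
[0.49024416 0.26256377 0.32329348]
```

The fitted slab is 148 x 83 mm at yaw 31.3°. The handle axis puts the spatula's origin at about (0.494, 0.269, 0.145), which agrees with the given 145 mm. Turning the jaws onto its y axis and descending.

arm_command([
  {"fingers": 100,"travel": [-0.56,0.45,3],"roll": -8},
  {"fingers": 100,"travel": [-0.56,0.45,7],"roll": -12},
  {"fingers": 100,"travel": [-0.56,0.45,11],"roll": -12},
  {"fingers": 100,"travel": [-0.56,0.45,14],"roll": -12},
  {"fingers": 100,"travel": [-0.56,0.45,16],"roll": -12},
  {"fingers": 100,"travel": [-0.56,0.45,17.5],"roll": -12},
  {"fingers": 100,"travel": [-0.56,0.45,18.5],"roll": -12},
  {"fingers": 100,"travel": [-0.56,0.45,18.5],"roll": -12},
  {"fingers": 100,"travel": [-0.56,0.45,18.5],"roll": -12},
])

```text
time_s: 16.55
tcp_pos: [0.4945, 0.2693, 0.1395]
ee_rot: [[-0.854, -0.52, 0.001], [-0.52, 0.854, 0.0], [-0.001, -0.0, -1.0]]
wrist_force: [0.5, -0.8, -0.1]
gripper_width: 0.998
```

Run:
```python
from h import *
im,P=cloud('wrist'); save('w8.png',im)
delta(.494,.2688,.137)
```

```text
tool delta cm [ 0.09 -0.04  0.29]
```

View pics/w8.png

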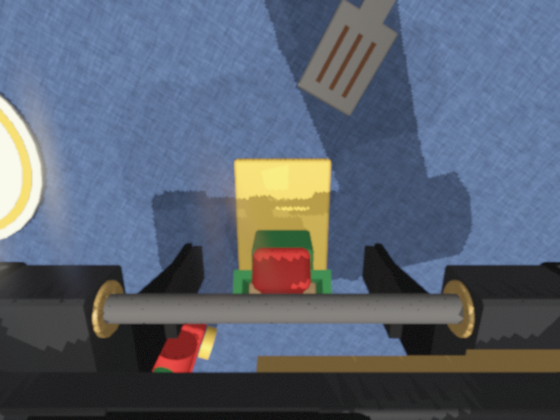

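The slab is square to the view and the handle is centred between the fingers at (283,270). Closing.

arm_command([
  {"fingers": 60,"travel": [0,0,0.2],"roll": 0},
  {"fingers": 10,"travel": [0,0,0.2],"roll": 0},
  {"fingers": 10,"travel": [0,0,0.2],"roll": 0},
  {"fingers": 10,"travel": [0,0,0.2],"roll": 0},
  {"fingers": 10,"travel": [0,0,0.2],"roll": 0},
  {"fingers": 10,"travel": [0,0,0.2],"roll": 0},
  {"fingers": 10,"travel": [0,0,0.2],"roll": 0},
  {"fingers": 10,"travel": [0,0,0.2],"roll": 0},
  {"fingers": 10,"travel": [0,0,0.2],"roll": 0},
  {"fingers": 10,"travel": [0,0,0.2],"roll": 0},
])

```text
time_s: 17.6
tcp_pos: [0.4938, 0.2696, 0.137]
ee_rot: [[-0.854, -0.52, -0.0], [-0.52, 0.854, 0.0], [0.0, 0.0, -1.0]]
wrist_force: [0.1, 0.0, 0.2]
gripper_width: 0.249
```

arm_command([
  {"fingers": 10,"travel": [0.57,0,-0.82],"roll": 0},
  {"fingers": 10,"travel": [1.15,0,-1.64],"roll": 0},
  {"fingers": 10,"travel": [2.01,0,-2.87],"roll": 0},
  {"fingers": 10,"travel": [2.87,0,-4.1],"roll": 0},
  {"fingers": 10,"travel": [3.73,0,-5.32],"roll": 0},
  {"fingers": 10,"travel": [4.59,0,-6.55],"roll": 0},
  {"fingers": 10,"travel": [5.45,0,-7.78],"roll": 0},
  {"fingers": 10,"travel": [6.31,0,-9.0],"roll": 0},
  {"fingers": 10,"travel": [6.9,0,-9.83],"roll": 0},
  {"fingers": 10,"travel": [6.9,0,-9.83],"roll": 0},
])

```text
time_s: 18.6
tcp_pos: [0.4348, 0.2338, 0.237]
ee_rot: [[-0.854, -0.521, 0.002], [-0.521, 0.854, 0.002], [-0.003, 0.001, -1.0]]
wrist_force: [-0.3, 0.3, 0.8]
gripper_width: 0.251
```

arm_command([
  {"fingers": 10,"travel": [0.5,0,-2],"roll": 0},
  {"fingers": 10,"travel": [1,0,-4.5],"roll": 0},
  {"fingers": 10,"travel": [1,0,-4.5],"roll": 0},
  {"fingers": 10,"travel": [1,0,-4.5],"roll": 0},
  {"fingers": 10,"travel": [1,0,-4.5],"roll": 0},
])

```text
time_s: 19.1
tcp_pos: [0.4259, 0.2283, 0.2789]
ee_rot: [[-0.854, -0.52, -0.002], [-0.52, 0.854, -0.002], [0.003, -0.0, -1.0]]
wrist_force: [0.4, -0.4, -1.0]
gripper_width: 0.253
```

Run:
```python
from h import *
print(sense()['tcp_pos'],sense()['gripper_width'])
a,_=cloud('wrist'); b,P=cloud('scene'); save('w9.png',np.hstack([cv2.resize(a,(400,300)),cv2.resize(b[60:300,220:540],(400,300))]))
```

```text
[0.42591383 0.2282699  0.27888505] 0.25257164011778144
```

View pics/w9.png

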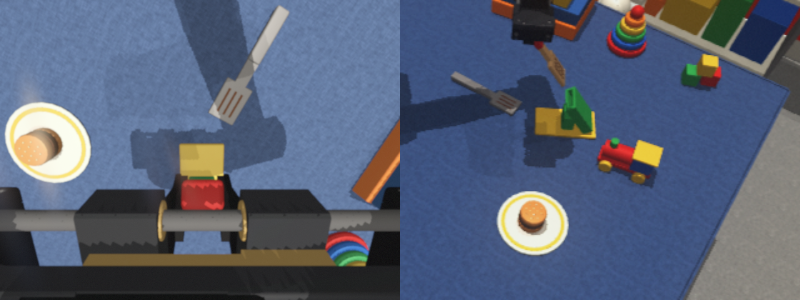

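The left (wrist) view shows the spatula held and the right (scene) view shows it clear of the stand, with the burger intact. I'll lay it flat on free table and re-grip it near the balance point, so it ends up level.

arm_command([
  {"fingers": 10,"travel": [18.6,-29.4,0],"roll": -59},
  {"fingers": 10,"travel": [18.6,-29.4,0],"roll": -59},
  {"fingers": 10,"travel": [18.6,-29.4,0],"roll": -59},
  {"fingers": 10,"travel": [18.6,-29.4,0],"roll": -59},
  {"fingers": 10,"travel": [18.6,-29.4,0],"roll": -59},
  {"fingers": 10,"travel": [18.6,-29.4,0],"roll": -59},
  {"fingers": 10,"travel": [18.6,-29.4,0],"roll": -59},
  {"fingers": 10,"travel": [18.6,-29.4,0],"roll": -59},
  {"fingers": 10,"travel": [18.6,-29.4,0],"roll": -59},
  {"fingers": 10,"travel": [18.6,-29.4,0],"roll": -59},
])

```text
time_s: 20.2
tcp_pos: [0.4201, -0.1203, 0.2795]
ee_rot: [[0.003, -1.0, -0.002], [-1.0, -0.003, 0.0], [-0.0, 0.002, -1.0]]
wrist_force: [1.7, -0.4, -0.6]
gripper_width: 0.253
```

arm_command([
  {"fingers": 10,"travel": [0,0,3],"roll": 0},
  {"fingers": 10,"travel": [0,0,6],"roll": 0},
  {"fingers": 10,"travel": [0,0,9],"roll": 0},
  {"fingers": 10,"travel": [0,0,12],"roll": 0},
  {"fingers": 10,"travel": [0,0,12],"roll": 0},
])

```text
time_s: 20.7
tcp_pos: [0.4176, -0.1182, 0.1567]
ee_rot: [[0.007, -1.0, -0.01], [-1.0, -0.007, 0.0], [-0.0, 0.01, -1.0]]
wrist_force: [-0.7, 0.8, 0.5]
gripper_width: 0.249
```

arm_command([
  {"fingers": 10,"travel": [0,0,3],"roll": 0},
  {"fingers": 10,"travel": [0.5,0,4],"roll": 0},
  {"fingers": 10,"travel": [1.7,0,5],"roll": 0},
  {"fingers": 10,"travel": [3.1,0,6.5],"roll": 0},
  {"fingers": 10,"travel": [4.3,0,8],"roll": 0},
  {"fingers": 10,"travel": [5.1,0,9.5],"roll": 0},
  {"fingers": 10,"travel": [5.8,0,11],"roll": 0},
])

```text
time_s: 21.4
tcp_pos: [0.4222, -0.1785, 0.0512]
ee_rot: [[0.007, -1.0, 0.003], [-1.0, -0.007, -0.001], [0.001, -0.003, -1.0]]
wrist_force: [-1.5, 0.3, 2.1]
gripper_width: 0.247
```

arm_command([
  {"fingers": 10,"travel": [0.3,0,0.8],"roll": 0},
  {"fingers": 10,"travel": [0.5,0,1.5],"roll": 0},
  {"fingers": 10,"travel": [0.7,0,2.4],"roll": 0},
  {"fingers": 10,"travel": [0.8,0,3.0],"roll": 0},
  {"fingers": 10,"travel": [0.8,0,3.0],"roll": 0},
])

```text
time_s: 21.9
tcp_pos: [0.421, -0.1852, 0.0198]
ee_rot: [[0.006, -1.0, -0.0], [-1.0, -0.006, 0.0], [-0.0, 0.0, -1.0]]
wrist_force: [-0.5, 0.1, 1.4]
gripper_width: 0.247
```

Run:
```python
from h import *
print(sense()['tcp_pos'],sense()['gripper_width'],sense()['wrist_force'])
a,_=cloud('wrist'); b,P=cloud('scene'); save('w10.png',np.hstack([cv2.resize(a,(400,300)),cv2.resize(b[160:400,60:380],(400,300))]))
```

```text
[ 0.42096484 -0.1852227   0.01981914] 0.24703653813171897 [-0.51388802  0.10093128  1.398364  ]
```

View pics/w10.png

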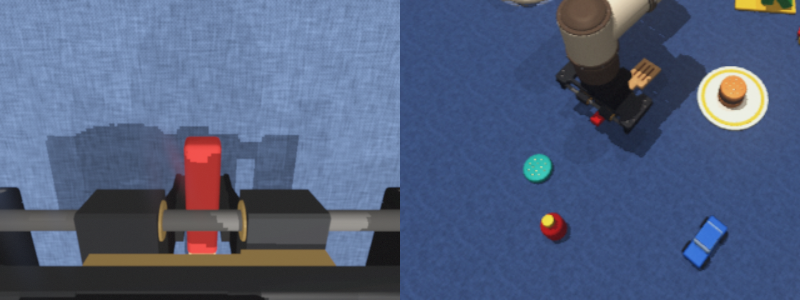

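It turned almost level: handle at (203,195) on the left panel, blade on the table at (645,72) on the right. Releasing and re-gripping 35 mm further toward the blade.

arm_command([
  {"fingers": 10,"travel": [0.1,0,0.4],"roll": 0},
  {"fingers": 10,"travel": [0.1,0,0.4],"roll": 0},
  {"fingers": 35,"travel": [0.1,0,0.4],"roll": 0},
  {"fingers": 55,"travel": [0.1,0,0.4],"roll": 0},
  {"fingers": 55,"travel": [0.1,0,0.4],"roll": 0},
  {"fingers": 55,"travel": [0.1,0,0.4],"roll": 0},
  {"fingers": 55,"travel": [-1.5,0,0.5],"roll": 0},
  {"fingers": 55,"travel": [-3.4,0,0.5],"roll": 0},
  {"fingers": 55,"travel": [-3.4,0,0.5],"roll": 0},
])

```text
time_s: 22.9
tcp_pos: [0.4205, -0.1503, 0.0154]
ee_rot: [[0.008, -1.0, -0.0], [-1.0, -0.008, 0.0], [-0.0, 0.0, -1.0]]
wrist_force: [-0.1, -0.7, -0.0]
gripper_width: 0.55
```

arm_command([
  {"fingers": 10,"travel": [0,0,0],"roll": 0},
  {"fingers": 10,"travel": [0,0,0],"roll": 0},
  {"fingers": 10,"travel": [0,0,0],"roll": 0},
  {"fingers": 10,"travel": [0,0,0],"roll": 0},
  {"fingers": 10,"travel": [0,0,0],"roll": 0},
  {"fingers": 10,"travel": [0,0,0],"roll": 0},
  {"fingers": 10,"travel": [0,0,0],"roll": 0},
])

```text
time_s: 23.6
tcp_pos: [0.4207, -0.1514, 0.0153]
ee_rot: [[0.006, -1.0, -0.0], [-1.0, -0.006, -0.0], [0.0, 0.0, -1.0]]
wrist_force: [0.1, 0.3, 0.8]
gripper_width: 0.249
```

arm_command([
  {"fingers": 10,"travel": [0,0,-3],"roll": 0},
  {"fingers": 10,"travel": [0,0,-7],"roll": 0},
  {"fingers": 10,"travel": [0,0,-11],"roll": 0},
  {"fingers": 10,"travel": [0,0,-15],"roll": 0},
  {"fingers": 10,"travel": [0,0,-19],"roll": 0},
  {"fingers": 10,"travel": [0,0,-21],"roll": 0},
  {"fingers": 10,"travel": [0,0,-21],"roll": 0},
  {"fingers": 10,"travel": [0,0,-21],"roll": 0},
])

```text
time_s: 24.4
tcp_pos: [0.4201, -0.1511, 0.2248]
ee_rot: [[0.006, -1.0, -0.001], [-1.0, -0.006, 0.001], [-0.001, 0.001, -1.0]]
wrist_force: [0.1, -1.0, -1.4]
gripper_width: 0.248
```

arm_command([
  {"fingers": 10,"travel": [-1,-3,0],"roll": 0},
  {"fingers": 10,"travel": [-2.4,-6.5,0],"roll": 0},
  {"fingers": 10,"travel": [-3.8,-10.5,0],"roll": 0},
  {"fingers": 10,"travel": [-5.2,-14.5,0],"roll": 0},
  {"fingers": 10,"travel": [-6.4,-17.5,0],"roll": 0},
  {"fingers": 10,"travel": [-6.9,-19,0],"roll": 0},
  {"fingers": 10,"travel": [-6.9,-19,0],"roll": 0},
  {"fingers": 10,"travel": [-6.9,-19,0],"roll": 0},
  {"fingers": 10,"travel": [-6.9,-19,0],"roll": 0},
  {"fingers": 10,"travel": [-6.9,-19,0],"roll": 0},
])

```text
time_s: 25.4
tcp_pos: [0.6093, -0.0815, 0.2253]
ee_rot: [[0.006, -1.0, -0.001], [-1.0, -0.006, 0.0], [-0.0, 0.001, -1.0]]
wrist_force: [0.1, 0.4, -0.6]
gripper_width: 0.248
```

Run:
```python
from h import *
s=sense(); print(s['time_s'],s['tcp_pos'],s['gripper_width'],s['wrist_force'])
pan=[]
for n in ['scene','top']:
    im,P=cloud(n)
    z=P[...,2]; m=(abs(P[...,0]-.61)<.04)&(P[...,1]>-.03)&(P[...,1]<.12)&(z>.15)&(z<.27)
    Q=P[m]
    if len(Q):
        _,_,V=np.linalg.svd(Q-Q.mean(0),full_matrices=0); print(n,len(Q),Q.mean(0).round(3),'range',Q.min(0).round(3),Q.max(0).round(3),'long',V[0].round(3),'normal',V[2].round(3))
    pan.append(cv2.resize(im[130:310,220:460] if n=='scene' else im[80:260,170:410],(400,300)))
    for l in ['bun_top','patty','plate','train','car','sauce']: print(n,l,[(np.round(r['position'],3).tolist(),round(r['p'],2)) for r in search_frame(n,l)][:2])
save('w11.png',np.hstack(pan))
```

```text
25.4 [ 0.60933469 -0.0815214   0.22531358] 0.24756869242281693 [ 0.14175665  0.3916453  -0.62029898]
scene 9 [0.633 0.031 0.22 ] range [0.63  0.026 0.216] [0.634 0.037 0.223] long [ 0.205 -0.974 -0.098] normal [0.947 0.173 0.269]
scene bun_top [([0.391, -0.363, 0.019], 0.63), ([0.616, -0.005, 0.059], 0.61)]
scene patty [([0.618, -0.02, 0.037], 0.44)]
scene plate [([0.644, -0.023, 0.008], 0.92)]
scene train [([0.722, 0.251, 0.059], 0.67)]
scene car [([0.742, -0.282, 0.024], 0.61)]
scene sauce [([0.507, -0.432, 0.052], 0.66), ([0.559, 0.285, 0.045], 0.53)]
top 818 [0.607 0.004 0.222] range [ 0.583 -0.03   0.214] [0.634 0.037 0.228] long [ 0.015  0.999 -0.029] normal [-0.014  0.029  0.999]
top bun_top [([0.383, -0.364, 0.022], 0.97), ([0.602, 0.001, 0.055], 0.75)]
top patty [([0.584, -0.004, 0.035], 0.46)]
top plate [([0.578, 0.027, 0.006], 0.68), ([0.603, -0.006, 0.224], 0.17)]
top train [([0.666, 0.268, 0.068], 0.89)]
top car [([0.731, -0.277, 0.03], 0.71)]
top sauce [([0.49, -0.423, 0.054], 0.87)]
```

View pics/w11.png

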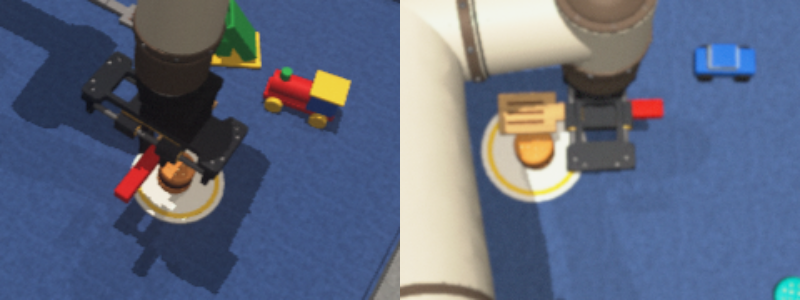

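The blade is level to about 2°, centred within about 5 mm of the burger and 0.22 m up. The burger is intact. Handing in.

```bash
python3 -c "
from station import *
print(finish_job())"
```

```text
the job is handed in; nothing more can be done
None
```

I built the burger and handed in the job at about 26 s, with the spatula held level over it; no verdict came back.

**What I did:** I put the patty on the bun base and the tan bun top on the patty. I then drew the red-handled spatula out of its stand. I turned it level by lowering its blade onto free table, let go, and gripped it again closer to the balance point before raising it over the burger. I left the turquoise disc and the grey spatula alone.

**Last checks:**

| Check | Measured |
|---|---|
| Patty on bun base | about 1 mm off centre |
| Bun top on patty | about 1 mm off centre, top surface at 56.6 mm (56 expected) |
| Blade tilt | about 2° |
| Blade centre | (0.608, 0.002) m, burger at (0.611, 0.003) m |
| Blade height | about 0.22 m above the table |
| Grip | fingers closed on the 22 mm handle |

**Disagreements:**
- **Fixed cameras:** they differ from each other by about 10 mm in x, so I placed the patty and bun top using the wrist camera. The blade figures come from the top camera; the scene camera saw too little of the blade to use.
- **Final view:** the arm partly hid the plate, train and patty, so their positions there were off by up to 5 cm in places. The train read 0.05 m off in the top camera but was at its original place in the scene camera. The scene picture shows the plate and train undisturbed.

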